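Load a pot magnet through the spring gate of a closed lane

TASK

Take the pot magnet with the blue handle, set it in the open mouth of the blue lane and slide it along, pushing the yellow spring gate open and holding it open as the magnet passes, until the gate has swung shut behind it and the magnet presses the red sprung pad at the far end in by about half of its travel (about 6 N). Keep it pressed for a good second, then let go and leave it lying flat behind the shut gate. Magnets are brittle, so push gently throughout and never run the pad to its end; leave the plain magnets and the jar where they stand.

Things in the scene. Friction and masses are not known exactly. Their poses are not given: they have to be found in the camera images.
- magnet_centre (a point): The part to load: a steel disc 38 mm in diameter, 18 mm high, standing flat, with an upright round blue handle 14 mm in diameter on its middle, rising to 75 mm above the underside; 110 to 220 g. This point: on its axis, 37.5 mm above the underside; z up along the handle. Grip the handle high enough that the fingers clear the lane's cover (34 mm above the bench).
- lane: The fixed blue loading lane. Origin: on the bench under the shut gate, on the centre line; x is the way the part travels, y to its left, z up. Aluminium base plate from x = -100 to 155 mm; its top, the lane's floor, is at z = 6 mm. Blue walls up to z = 30 mm. Nothing on the lane or end block stands higher than 36 mm.
- mouth (a point): The middle of the mouth, on the lane's floor, 45 mm before the gate; axes as lane. The mouth is open on top: the part can be set down here. Walls 44 mm apart (lane y = -22 to 22 mm) from x = -60 mm to the gate, flared out before that. Slid hard along the floor or tilted, the disc's front edge can bind: carry it 1 to 3 mm clear of the floor (24 mm of room up to the cover).
- slot (a point): On top of the clear cover (z = 30 to 34 mm, lane x = -5 to 155 mm), at the middle of its slot, lane x = 75 mm; axes as lane. The slot for the handle is 24 mm wide (y = -12 to 12 mm), runs the cover's whole length and is open towards the mouth; the part gets in only through the gate. Under the cover the inside is y = -22 to 33 mm.
- gate_middle (a point): The middle of the opening that the gate shuts, lane x = 0, y = 0, z = 18 mm; axes as lane. The yellow gate leaf is 46 mm long, 5 mm thick, 9 to 27 mm above the bench, on an upright hinge at lane x = 0, y = 27 mm.
- gate (a joint): Angle of the yellow spring gate, rad: 0 shut across the lane, up to 1.5 open, swung forwards in the direction of travel to the left (+y) wall. Its spring shuts it: pushing it open takes 1.5 to 5 N, and it then leans on the part and pushes it towards the right wall. It shuts behind the part only once the part's axis is past lane x = 62 mm.
- end_block: The fixed grey block at the lane's far end. Origin: on the bench at the middle of its front face, lane x = 155 mm; axes as lane. From it a rod with the red pad (34 mm wide, 9 to 25 mm above the bench) reaches towards the gate. The reach is set by hand and differs each time: feel for it.
- block_front (a point): Middle of the end block's front face, 17 mm up, lane x = 155 mm. The red pad's face lies 40 to 70 mm before it (not measured): the part meets it with its axis at lane x = 66 to 96 mm. The pad is sprung along x: gives from 2 N, 3 N more per mm, rigid end after 2.5 mm (9.5 N); let go, it pushes the part back as far. The hand setting itself stays put under 80 N.
- plain0_centre (a point): A plain magnet without a handle, steel, 38 mm in diameter, 18 mm high; its centre. Leave alone.
- plain1_centre (a point): A second plain magnet, the same. Leave alone.
- jar_centre (a point): A jar with a white cap, 52 mm in diameter, 70 mm high; its centre. Leave alone.
Things that resemble listed ones, but are neither listed nor needed, are in the scene too. What is shaped like the part that bears magnet_centre but green or purple is not meant.

How it is judged (in metres and radians):
On the way, in this order (a step that is already met when the one before it is completed fails the run):
1. the magnet is in the doorway and holds the gate open (value of joint gate above 0.8 rad and x of magnet_centre in the frame of lane between -0.02 and 0.06 m and z of magnet_centre in the frame of lane below 0.055 m), for 0.1 s.
2. the gate is shut behind the magnet, and the magnet presses the pad with more than 4 N for half a second (value of joint gate below 0.12 rad and x of magnet_centre in the frame of lane above 0.062 m and contact force between magnet and end_block above 4 N), for 0.5 s.
At the end, for the whole second after the job is handed in: the gate is shut (under 0.06 rad), the magnet lies at rest and flat (within 0.1 rad) on the lane's floor behind it, its axis 55 to 110 mm past the gate (value of joint gate below 0.06 rad and x of magnet_centre in the frame of lane between 0.055 and 0.11 m and angle between magnet_centre's own z axis and vertical below 0.1 rad and z of magnet_centre in the frame of lane below 0.049 m and linear speed of magnet below 0.01 m/s); the robot touches nothing.
It fails at once if the magnet is pushed against the pad or end block with more than 10.5 N, on its rigid end (contact force between magnet and end_block above 10.5 N).
It fails at once if in the gate or beyond it, the magnet is pushed against the gate or lane with more than 25 N (x of magnet_centre in the frame of lane above -0.03 m and contact force between magnet and lane above 25 N).
It fails at once if a plain magnet or the jar is shifted by more than 15 mm (distance of any of plain0_centre, plain1_centre, jar_centre from where it was at the start of the episode above 0.015 m).
It also fails if it takes over 62 s, if anything falls off the work surface, if the arm or the gripper's body presses on something with over 40 N, if the wrist force passes 120 N, or if a joint passes its speed limit or range.

ROBOT

A 6-joint arm with a two-finger parallel gripper is mounted at the origin on the work surface. World frame = base frame: x ahead of the robot, y to its left, z up, the work surface at z = 0. Lengths are in mm, angles in rad, forces in N, time in s.
With the tool pointing down it reaches from about 275 to 750 mm from the base axis. Payload 10.2 kg.
Tool frame: the origin (TCP) lies between the finger pads; the fingertips stand 22 mm ahead of it and the grasp point (between the pads) lies 3 mm ahead of it (ctrl.nose_length is the distance from the TCP to the fingertips, in mm); y points along the fingers, z is the direction in which the jaws open and shut, and the axes are right-handed (so a half turn about y gives the same grasp; the last joint's range is limited). The gripper opens to 85 mm and grips with 20 to 120 N. Pads are 22 mm wide; open, the fingers measure 114 mm over their backs; the gripper's body (76 mm by 85 mm) begins 54 mm behind the grasp point. The pads swing forward as they close: fully open they stand 13 mm farther back than shut.
Start: joints at [0.915, 0.313, 1.498, -0, 1.331, -0.223], TCP at [220.206, 476.593, 253.294] pointing down, gripper open.
Joint ranges: [-2.94, 2.94], [-0.97, 2.17], [0.19, 2.56], [-1.23, 4.37], [0.02, 3.11], [-2.88, 2.88]. Speed limits (rad/s): [2.39, 2.39, 3.01, 3.14, 3.14, 3.14].

INTERFACE

Orientations are given as a unit quaternion [w, x, y, z].
In Python, from rig import ctrl, eyes, models gives the robot as it stands.
- The arm moves only by the shell command python3 -m crank 'ROWS' [FORCE]. ROWS is JSON, a list of rows, each an object with "dp": the shift along the tool's x, y, z in mm, a list of three; "roll": the turn about the tool's y in rad; "gripper": the closure in counts, from 0 (fully open) to 255 (shut). A call has 1 to 10 rows; each row is the pose to reach, as a shift and turn from the pose commanded when the call began, along the tool's axes at that moment; what a row does not reach only later rows make up. A row lasts 1/12 s, in which the tool goes at most 41.7 mm and 7.16 degrees, less where a joint would pass 70% of its speed; a pose out of reach is approached as far as the arm can. A call with a gripper value outside its range is refused whole. The fingers move at their own pace and stop on an object; FORCE is the grip in N (left out, the last holds). Time passes only in rows, so rows that repeat a pose let the fingers close. It gives the time, the measured TCP pose, the force and the opening at its end, in the units of the state.
- ctrl.sense(): the state, without advancing time (a new reading comes with each control period).
- eyes.capture(name): name is "scene" or "top" or "wrist"; returns a dict with "color" (384x512x3 uint8, red, green, blue), "fx", "fy", "cx", "cy" (pixels), "distortion" ([k1, k2, p1, p2, k3] as OpenCV has them; the pictures are not rectified), "R" (3x3) and "t" (3): a world point X has camera coordinates R X + t. Camera axes: x right, y down, z forward; pixel columns grow to the right and rows downward; lengths in mm; the calibration is good to about 2 mm. A picture is of the moment at which its call begins. There is no depth.
- ctrl.finish_job(): hands the job in, once; it reports no verdict.
Trained networks look in a picture, given as the dict that the camera call returned (one of the last four; its "shot" number tells which), for a name from the list of things; names that differ only in an ending like _2 or _b are one class to them, and where a whole thing is asked for, a point or a joint stands for the part that bears it (a point fixed in the world has none). Each returns a list of dicts, best first, with "confidence" (0 to 1); they miss things now and then, are a little off and sometimes report something else, mostly with a low value. They report only what shows in the picture. A call takes as long as a camera call. They do not tell look-alikes from the thing itself.
- models.spot_in(picture, label): "extent" ([centre column, centre row, width, height] in pixels, round what is visible of it).
- models.spot_point(picture, label): "centre" ([column, row] in pixels: a listed point, or the origin of a listed thing).
The state is a dict: "time_s": time; "joints": joint angles; "dq": joint speeds; "tau": joint torques, N m; "eef_pos": TCP position; "ee_rot": TCP orientation; "force": force on the tool from outside, world axes, zero at the start; "wrist_torque": the same for the moment, N m; "grip_width": opening from 0.0 (shut) to 1.0 (fully open).
Only numpy, scipy, OpenCV 4.12 (cv2) and the standard library are available. Lean on these libraries where they do the work, as an engineer would, in place of code of your own. Each camera call takes 0.05 s, during which the arm holds its last target. There are 200 camera calls.

## Working session

There is one attempt and no reset: what is moved stays moved. The work goes in short steps, Python scripts to look and compute and a shell command to move; the robot and the scene stay as the last step left them, time stands still between calls to the robot, and variables do not carry over. Pictures are saved under pics/ and viewed, about 8 in all and at most 12, crops included, and the job is handed in when it is done.

```bash
ls; mkdir -p pics
cat > h.py <<'E'
import numpy as np, cv2
from scipy.spatial.transform import Rotation as Ro
from rig import ctrl, eyes, models
def K(p): return np.array([[p['fx'],0,p['cx']],[0,p['fy'],p['cy']],[0,0,1.]])
def plane(p,uv,z):
    n=cv2.undistortPoints(np.array([[uv]],float),K(p),np.array(p['distortion'],float))[0,0]
    R=np.array(p['R']);t=np.array(p['t']);c=-R.T@t;d=R.T@np.array([*n,1]);return c+d*(z-c[2])/d[2]
def proj(p,X):
    return cv2.projectPoints(np.array(X,float).reshape(-1,3),cv2.Rodrigues(np.array(p['R'],float))[0],np.array(p['t'],float),K(p),np.array(p['distortion'],float))[0].reshape(-1,2)
def save(p,n): cv2.imwrite('pics/'+n,p['color'][:,:,::-1])
E
python3 - <<'E'
from h import *
s=ctrl.sense();print(s, ctrl.nose_length)
print(Ro.from_quat(np.array(s['ee_rot'])[[1,2,3,0]]).as_matrix().round(3))
Z=dict(magnet_centre=37.5,lane=0,mouth=6,slot=34,gate_middle=18,block_front=17,plain0_centre=9,jar_centre=35)
ims=[]
for c in ['top','scene']:
    p=eyes.capture(c);ims.append(p['color'])
    for l,z in Z.items():
        for d in models.spot_point(p,l)[:4]:
            print(c,l,np.round(d['centre'],1),round(d['confidence'],2),plane(p,d['centre'],z).round(1))
cv2.imwrite('pics/a.png',cv2.resize(np.vstack(ims),None,fx=.78,fy=.78)[:,:,::-1])
cv2.imwrite('pics/top.png',ims[0][:,:,::-1])
E
```

```text
pics
{'time_s': 0.0, 'joints': array([ 9.14561860e-01,  3.13449306e-01,  1.49842245e+00,  1.23626432e-05,
        1.33101067e+00, -2.23411424e-01]), 'dq': array([-0.0003934 , -0.00037117, -0.00047924, -0.00172496, -0.00044468,
       -0.00076625]), 'tau': array([ 1.02150025e-03, -4.12271762e+01, -2.59741437e+01, -1.35936530e-04,
        4.13748290e-03,  1.96107203e-05]), 'eef_pos': array([220.07606118, 476.39738562, 252.74092619]), 'ee_rot': array([-0.69020184,  0.69102343, -0.15203336,  0.15163737]), 'force': array([0.21947054, 0.03701175, 0.96799732]), 'wrist_torque': array([-0.01904359,  0.06305687, -0.02786789]), 'grip_width': 1.0004205571182694} 22.0
[[ 0.908 -0.001  0.419]
 [-0.419 -0.001  0.908]
 [-0.    -1.    -0.001]]
top magnet_centre [160.5 177.4] 0.67 [572.9 318.1  37.5]
top magnet_centre [202.8 243.4] 0.57 [427.6 225.4  37.5]
top magnet_centre [191.2 203.8] 0.56 [513.  250.4  37.5]
top magnet_centre [309.2 159.4] 0.31 [604.6  -8.4  37.5]
top lane [323.4 153.1] 0.91 [627.8 -47.1   0. ]
top lane [308.  159.6] 0.51 [613.4 -11.1   0. ]
top mouth [310.  160.4] 0.96 [610.  -14
[... 313 characters left out ...]
82.6] 0.79 [434.9 218.8  37.5]
scene magnet_centre [323.3 237.7] 0.66 [573.7 322.7  37.5]
scene magnet_centre [192.3 196.2] 0.54 [642.9 -37.6  37.5]
scene magnet_centre [312.  203.7] 0.5 [496.9 250.2  37.5]
scene lane [191.7 194.7] 0.93 [621.6 -60.8   0. ]
scene lane [191.4 189.7] 0.67 [608.2 -71.6   0. ]
scene mouth [208.  201.1] 0.71 [618.4  -6.5   6. ]
scene slot [164.9 183.2] 0.57 [ 645.7 -130.4   34. ]
scene gate_middle [192.9 188.3] 0.68 [611.1 -61.6  18. ]
scene block_front [144.2 181.2] 0.72 [ 662.8 -195.8   17. ]
scene plain0_centre [379.6 206.7] 0.6 [390.8 409.4   9. ]
scene jar_centre [261.  247.4] 0.78 [678.  200.3  35. ]
scene jar_centre [145.  181.7] 0.54 [ 671.1 -181.2   35. ]
```

View pics/a.png

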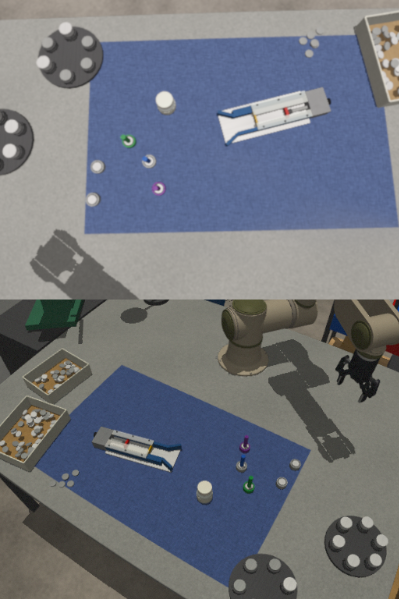

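The top view shows the blue magnet at about (190,205), with green and purple look-alikes on either side, and the lane at about (310..395, 140..160), heading roughly to world −y. I'll move above the magnet and turn the jaws along the lane.

```bash
python3 -m crank '[{"dp":[40,0,-9],"roll":-0.08,"gripper":0},{"dp":[80,0,-18],"roll":-0.16,"gripper":0},{"dp":[120,0,-27],"roll":-0.24,"gripper":0},{"dp":[160,0,-36],"roll":-0.32,"gripper":0},{"dp":[200,0,-45],"roll":-0.4,"gripper":0},{"dp":[240,0,-54],"roll":-0.48,"gripper":0},{"dp":[280,0,-63],"roll":-0.56,"gripper":0},{"dp":[320,0,-72],"roll":-0.66,"gripper":0},{"dp":[358,0,-83],"roll":-0.66,"gripper":0},{"dp":[358,0,-83],"roll":-0.66,"gripper":0}]'
python3 - <<'E'
from h import *
s=ctrl.sense();print(s['eef_pos'],s['force'])
print(Ro.from_quat(np.array(s['ee_rot'])[[1,2,3,0]]).as_matrix().round(3))
p=eyes.capture('wrist');save(p,'w1.png');print('cam',-np.array(p['R']).T@np.array(p['t']),np.array(p['R']).round(2))
for l,z in dict(magnet_centre=37.5,jar_centre=35,lane=0,mouth=6,gate_middle=18).items():
  for d in models.spot_point(p,l)[:4]: print(l,np.round(d['centre'],1),round(d['confidence'],2),plane(p,d['centre'],z).round(1))
E
```

```text
time_s: 1.73
eef_pos: [514.5, 246.6, 252.6]
ee_rot: [-0.702, 0.703, 0.078, -0.078]
force: [-0.2, -0.4, 0.1]
grip_width: 0.999
[514.54178917 246.55222498 252.56589663] [-0.19400785 -0.44686939  0.14472858]
[[ 0.975  0.001 -0.22 ]
 [ 0.22  -0.001  0.975]
 [ 0.    -1.    -0.001]]
cam [439.8917582  229.96194402 373.15300912] [[-0.22  0.98 -0.  ]
 [ 0.93  0.21  0.3 ]
 [ 0.29  0.06 -0.96]]
magnet_centre [292.7 222.1] 0.98 [571.2 307.4  37.5]
magnet_centre [252.5 100.4] 0.75 [431.2 221.4  37.5]
jar_centre [201.5 268.9] 0.9 [672.1 198.6  35. ]
lane [ 48.  191.5] 0.7 [619.5 -51.6  -0. ]
mouth [ 71.2 192. ] 0.7 [609.4 -11.5   6. ]
gate_middle [ 36.9 192.8] 0.82 [616.6 -54.8  18. ]
```

View pics/w1.png

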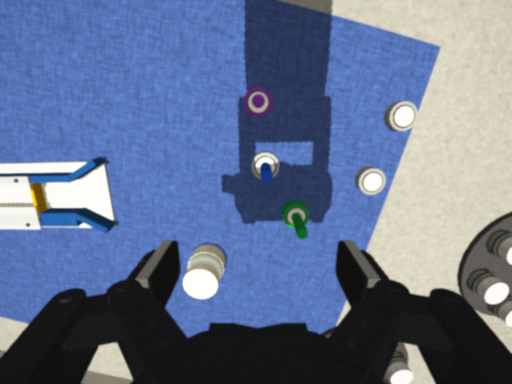

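The wrist view shows the blue-handled magnet at about (265,163), purple at (258,102), green at (296,215), and the lane mouth on the left at about (110,195). The network missed blue here, so I'll locate it from a closer crop.

Run:
```python
from h import *
im=cv2.imread('pics/w1.png')
c=im[135:205,220:310];cv2.imwrite('pics/c1.png',cv2.resize(c,None,fx=8,fy=8,interpolation=cv2.INTER_CUBIC))
p=eyes.capture('wrist')
for uv,z in (((265,160),18),((267,179),75),((266,168),37.5)): print(uv,z,plane(p,uv,z).round(1))
for l in('magnet_centre',):
  for d in models.spot_point(p,l)[:5]+[]: print(l,np.round(d['centre'],1),round(d['confidence'],2),plane(p,d['centre'],37.5).round(1))
  for d in models.spot_in(p,l)[:5]+[]: print(l,np.round(d['extent'],1),round(d['confidence'],2))
```

```text
(265, 160) 18 [495.6 259.1  18. ]
(267, 179) 75 [506.7 262.5  75. ]
(266, 168) 37.5 [502.  261.3  37.5]
magnet_centre [247.6 106.7] 0.68 [434.5 222.6  37.5]
magnet_centre [291.6 223.8] 0.64 [568.8 313.1  37.5]
magnet_centre [259.8 171.5] 0.62 [508.2 254.7  37.5]
magnet_centre [260.7 169.4  29.2  35.7] 0.92
magnet_centre [252.  106.3  29.   30.7] 0.89
```

View pics/c1.png

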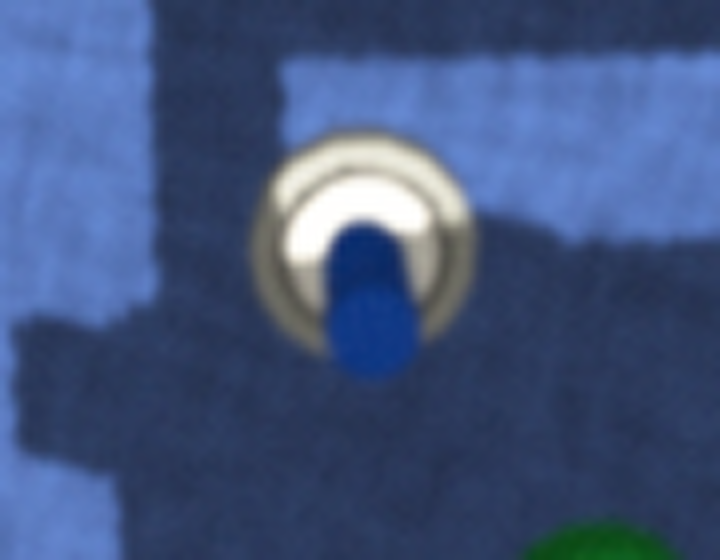

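Run:
```python
from h import *
p=eyes.capture('wrist');save(p,'w2.png')
for uv,z in (((265.1,165.2),18),((266.1,176.1),75)): print(uv,z,plane(p,uv,z).round(1))
q=cv2.imread('pics/w1.png').astype(int)-p['color'][:,:,::-1]; print(np.abs(q).mean())
s=ctrl.sense();print(s['eef_pos'])
# lane from top+wrist by detection fit
from scipy.optimize import least_squares
L=dict(lane=[0,0,0],mouth=[-45,0,6],slot=[75,0,34],gate_middle=[0,0,18],block_front=[155,0,17])
obs=[]
for c in('top','scene','wrist'):
  pp=eyes.capture(c)
  for l in L:
    for d in models.spot_point(pp,l)[:1]: 
      if d['confidence']>.5: obs.append((pp,l,d['centre']))
def f(v):
  r=[]
  for pp,l,u in obs:
    a=v[2];X=np.array(L[l]);W=[v[0]+np.cos(a)*X[0],v[1]+np.sin(a)*X[0],X[2]]
    r+=list(proj(pp,W)[0]-u)
  return np.array(r)
o=least_squares(f,[619,-52,-1.35],loss='soft_l1');print(o.x);print([(l,x.round(1)) for (_,l,_),x in zip(obs,f(o.x).reshape(-1,2))])
```

```text
(265.1, 165.2) 18 [502.7 260.5  18. ]
(266.1, 176.1) 75 [503.9 260.4  75. ]
8.692769368489584
[509.94451986 251.67311635 253.49389956]
[619.12692993 -54.7415242   -1.31864849]
[('lane', array([202.2, -57.7])), ('mouth', array([-3.7,  2.5])), ('slot', array([-0.6,  3.1])), ('gate_middle', array([-1.6,  0.3])), ('block_front', array([ 1.7, -0.5])), ('lane', array([-0.5, -1.8])), ('mouth', array([-1.5, -2.5])), ('slot', array([2.5, 1.4])), ('gate_middle', array([-168.4,  -47.4])), ('block_front', array([-0.3, -1. ])), ('lane', array([0.2, 3.2])), ('mouth', array([ 1.2, -0.9])), ('gate_middle', array([-0.1,  1.4]))]
```

```bash
python3 -m crank '[{"dp":[-1,30,4],"roll":0,"gripper":0},{"dp":[-1,60,4],"roll":0,"gripper":0},{"dp":[-1,90,4],"roll":0,"gripper":0},{"dp":[-1,120,4],"roll":0,"gripper":0},{"dp":[-1,120,4],"roll":0,"gripper":0},{"dp":[-1,120,4],"roll":0,"gripper":0},{"dp":[-1,120,4],"roll":0,"gripper":0},{"dp":[-1,120,4],"roll":0,"gripper":0}]'
python3 - <<'E'
from h import *
p=eyes.capture('wrist');save(p,'w3.png')
print(ctrl.sense()['eef_pos'], ctrl.sense()['dq'].round(3))
for X in ([508,255,18],[508,255,75]): print(proj(p,X))
np.save('w3.npy',p,allow_pickle=True)
E
```

```text
time_s: 3.8
eef_pos: [509.5, 255.1, 135.5]
ee_rot: [0.703, -0.702, -0.081, 0.079]
force: [-1.2, 0.6, -0.0]
grip_width: 1.003
[509.35530448 255.02236545 135.30189854] [-0.002  0.006  0.01   0.001 -0.005 -0.001]
[[257.84182135 193.80703274]]
[[257.93265144 217.68577542]]
```

View pics/w3.png

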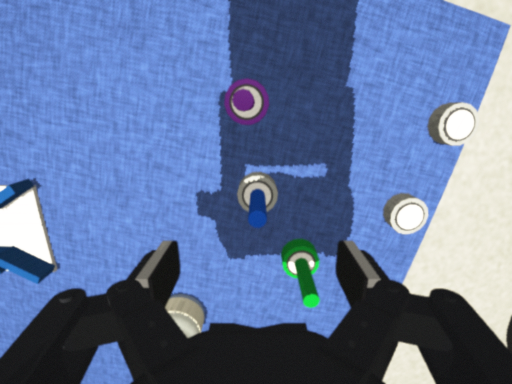

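The magnet's base is at (258,194) and its handle top at about (258,219), as predicted for (508,255). Descending to grip it.

```bash
python3 -m crank '[{"dp":[-1,25,0],"roll":0,"gripper":0},{"dp":[-1,50,0],"roll":0,"gripper":0},{"dp":[-1,72,0],"roll":0,"gripper":0},{"dp":[-1,72,0],"roll":0,"gripper":0},{"dp":[-1,72,0],"roll":0,"gripper":0},{"dp":[-1,72,0],"roll":0,"gripper":0}]' 50
python3 -m crank '[{"dp":[0,0,0],"roll":0,"gripper":255},{"dp":[0,0,0],"roll":0,"gripper":255},{"dp":[0,0,0],"roll":0,"gripper":255},{"dp":[0,0,0],"roll":0,"gripper":255},{"dp":[0,0,0],"roll":0,"gripper":255},{"dp":[0,0,0],"roll":0,"gripper":255},{"dp":[0,0,0],"roll":0,"gripper":255},{"dp":[0,0,0],"roll":0,"gripper":255},{"dp":[0,0,0],"roll":0,"gripper":255},{"dp":[0,0,0],"roll":0,"gripper":255}]' 50
python3 -m crank '[{"dp":[0,0,0],"roll":0,"gripper":255},{"dp":[0,0,0],"roll":0,"gripper":255},{"dp":[0,0,0],"roll":0,"gripper":255}]'
```

```text
time_s: 4.35
eef_pos: [508.6, 254.9, 63.3]
ee_rot: [0.703, -0.702, -0.081, 0.079]
force: [0.3, 0.5, 0.9]
grip_width: 1.002
time_s: 5.18
eef_pos: [507.6, 254.5, 61.5]
ee_rot: [-0.703, 0.703, 0.08, -0.08]
force: [-0.2, -1.2, 4.4]
grip_width: 0.149
time_s: 5.43
eef_pos: [507.6, 254.5, 61.5]
ee_rot: [-0.703, 0.703, 0.08, -0.08]
force: [-0.8, -2.6, 5.9]
grip_width: 0.149
```

```bash
python3 -m crank '[{"dp":[0,-20,0],"roll":0,"gripper":255},{"dp":[0,-45,0],"roll":0,"gripper":255},{"dp":[3,-70,-15],"roll":0,"gripper":255},{"dp":[10,-80,-50],"roll":0,"gripper":255},{"dp":[17,-80,-85],"roll":0,"gripper":255},{"dp":[24,-80,-120],"roll":0,"gripper":255},{"dp":[30,-80,-155],"roll":-0.025,"gripper":255},{"dp":[36,-80,-190],"roll":-0.025,"gripper":255},{"dp":[36,-80,-217],"roll":-0.025,"gripper":255},{"dp":[36,-80,-217],"roll":-0.025,"gripper":255}]'
python3 -m crank '[{"dp":[0,0,0],"roll":0,"gripper":255},{"dp":[0,0,0],"roll":0,"gripper":255},{"dp":[0,0,0],"roll":0,"gripper":255},{"dp":[0,0,0],"roll":0,"gripper":255},{"dp":[0,0,0],"roll":0,"gripper":255},{"dp":[0,0,0],"roll":0,"gripper":255}]'
python3 - <<'E'
from h import *
p=eyes.capture('wrist')
print(ctrl.sense()['eef_pos'], ctrl.sense()['dq'].round(3))
im=p['color'].copy()
g=np.array([619.1,-54.7]);a=-1.319
for X in ([-60,22,30],[-60,-22,30],[0,22,30],[0,-22,30],[155,0,34],[0,0,18],[-5,12,34],[-5,-12,34],[155,12,34],[155,-12,34],[-100,0,6]):
  w=[*(g+Ro.from_euler('z',a).as_matrix()[:2,:2]@X[:2]),X[2]];u=proj(p,w)[0];print(X,u.round(1))
  if 0<u[0]<512 and 0<u[1]<384: cv2.circle(im,tuple(int(v) for v in u),2,(0,255,0),-1)
cv2.imwrite('pics/w4.png',cv2.resize(im[:,:,::-1],None,fx=1.5,fy=1.5))
save(p,'w4raw.png');np.save('w4.npy',p,allow_pickle=True)
E
```

```text
time_s: 6.27
eef_pos: [592.4, 46.7, 140.4]
ee_rot: [-0.701, 0.702, 0.087, -0.088]
force: [0.5, -0.4, -1.0]
grip_width: 0.148
time_s: 6.77
eef_pos: [591.4, 51.8, 141.3]
ee_rot: [0.701, -0.701, -0.089, 0.089]
force: [-0.1, 0.3, -1.7]
grip_width: 0.147
[591.41525439  51.70253545 141.3418842 ] [-0.005  0.     0.    -0.002  0.002 -0.001]
[-60, 22, 30] [203.6 220.6]
[-60, -22, 30] [200.6 174.4]
[0, 22, 30] [140.  220.4]
[0, -22, 30] [133.7 174.6]
[155, 0, 34] [-21.  199.1]
[0, 0, 18] [142.2 194.1]
[-5, 12, 34] [142.1 212. ]
[-5, -12, 34] [138.7 186.6]
[155, 12, 34] [-17.4 210.9]
[155, -12, 34] [-24.5 187. ]
[-100, 0, 6] [247.3 190.5]
```

View pics/w4.png

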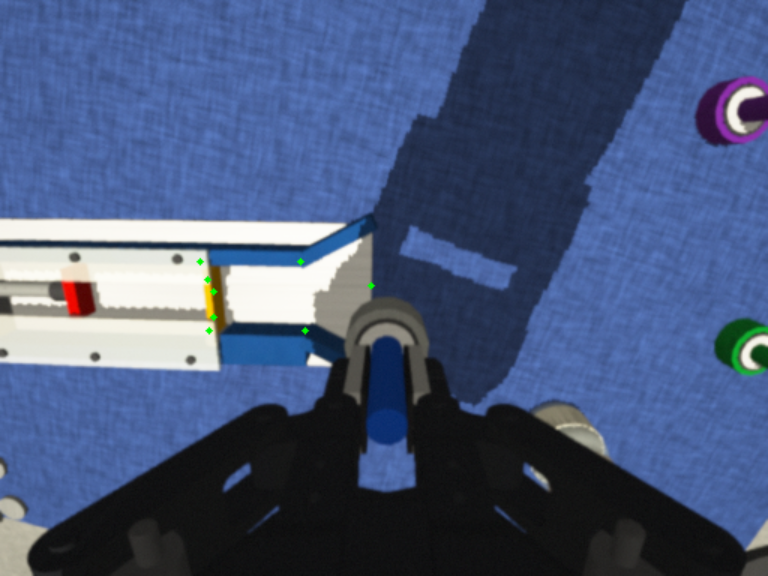

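The magnet is held upright at about (388,330) and the lane shows clearly, with its gate at (213,295) and pad at (80,290) in the 1.5x picture. My fit is a few pixels off laterally, so I'll refine it from a crop.

Run:
```python
import cv2
im=cv2.imread('pics/w4raw.png')[138:253,0:265]
cv2.imwrite('pics/c4.png',cv2.resize(im,None,fx=3,fy=3,interpolation=cv2.INTER_CUBIC))
```

```text
(no output)
```

View pics/c4.png

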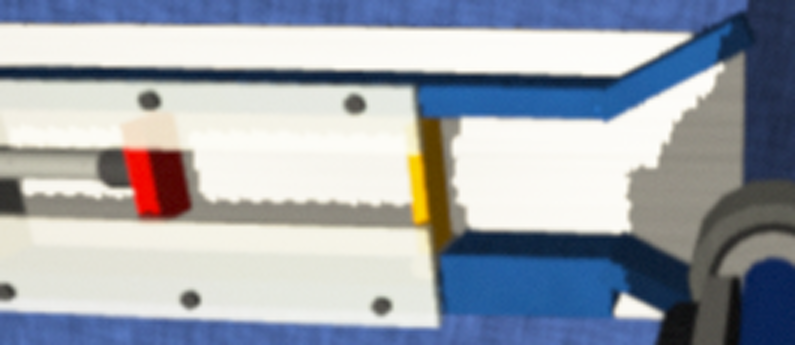

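Run:
```python
from h import *
from scipy.optimize import least_squares
p=np.load('w4.npy',allow_pickle=True).item()
O=[('y',-22,30,[(450,115),(600,118)]),('x',-60,30,[(605,119)]),('y',22,6,[(470,232),(620,233)]),('y',22,30,[(470,254),(605,256)]),
('y',-12,34,[(200,151),(400,155)]),('y',12,34,[(100,218),(400,227)]),('x',-5,34,[(417,100),(436,310)]),('x',-100,6,[(743,80),(743,180)])]
def f(v,pr=0):
  r=[]
  for k,c,z,pts in O:
    for q in pts:
      w=plane(p,(q[0]/3-.33,q[1]/3+138-.33),z)[:2]-v[:2]
      l=Ro.from_euler('z',-v[2]).as_matrix()[:2,:2]@w
      r.append(l['xy'.index(k)]-c)
      if pr: print(k,c,z,q,l.round(1))
  return r
o=least_squares(f,[619,-54,-1.32],loss='soft_l1');print(o.x,np.degrees(o.x[2]));f(o.x,1)
s=ctrl.sense();R=Ro.from_quat(np.array(s['ee_rot'])[[1,2,3,0]]).as_matrix()
print(s['eef_pos'],'toolz yaw',np.arctan2(R[1,2],R[0,2]),'lane -x',o.x[2]+np.pi)
print('tcp in lane',Ro.from_euler('z',-o.x[2]).as_matrix()[:2,:2]@(s['eef_pos'][:2]-o.x[:2]))
# held magnet consistency: project tcp axis point
X=s['eef_pos'];print('handle top',proj(p,[X[0],X[1],X[2]+13.5])*1.5,'disc top',proj(p,[X[0],X[1],X[2]-43.5])*1.5)
# pad face 
for q in((190,205),): print('pad',Ro.from_euler('z',-o.x[2]).as_matrix()[:2,:2]@(plane(p,(q[0]/3,q[1]/3+138),25)[:2]-o.x[:2]))
```

```text
[620.82927109 -54.18274481  -1.34145212] -76.85954480384333
y -22 30 (450, 115) [-13.8 -22.8]
y -22 30 (600, 118) [-58.4 -22.8]
x -60 30 (605, 119) [-59.9 -22.5]
y 22 6 (470, 232) [-7.  24.2]
y 22 6 (620, 233) [-58.5  23.3]
y 22 30 (470, 254) [-15.8  21.7]
y 22 30 (605, 256) [-58.2  21.3]
y -12 34 (200, 151) [ 62.8 -11.2]
y -12 34 (400, 155) [  0.9 -11.3]
y 12 34 (100, 218) [100.6  11.4]
y 12 34 (400, 227) [ 3.5 11.6]
x -5 34 (417, 100) [ -6.1 -28.1]
x -5 34 (436, 310) [-4.7 39.5]
x -100 6 (743, 80) [-99.6 -30.3]
x -100 6 (743, 180) [-100.     3.4]
[591.41525439  51.70253545 141.3418842 ] toolz yaw 1.8236627556443334 lane -x 1.8001405351786277
tcp in lane [-109.79969914   -4.57198233]
handle top [[385.66798035 422.98736536]] disc top [[385.86224604 344.80184135]]
pad [76.20745403 10.02441598]
```

```bash
python3 -m crank '[{"dp":[3,0,-20],"roll":0.0235,"gripper":255},{"dp":[3,0,-45],"roll":0.0235,"gripper":255},{"dp":[3,0,-65],"roll":0.0235,"gripper":255},{"dp":[3,0,-65],"roll":0.0235,"gripper":255},{"dp":[3,0,-65],"roll":0.0235,"gripper":255},{"dp":[3,20,-65],"roll":0.0235,"gripper":255},{"dp":[3,40,-65],"roll":0.0235,"gripper":255},{"dp":[3,40,-65],"roll":0.0235,"gripper":255},{"dp":[3,40,-65],"roll":0.0235,"gripper":255},{"dp":[3,40,-65],"roll":0.0235,"gripper":255}]'
cat > st.py <<'E'
from h import *
def st():
  s=ctrl.sense();Rz=Ro.from_euler('z',1.34145).as_matrix()
  R=Ro.from_quat(np.array(s['ee_rot'])[[1,2,3,0]]).as_matrix()
  print(round(s['time_s'],2),'lane',(Rz@(s['eef_pos']-[620.83,-54.18,0])).round(2),'F',(Rz@s['force']).round(2),'M',(Rz@s['wrist_torque']).round(2),'yawerr',round(np.arctan2(R[1,2],R[0,2])-1.80014,4),'tilt',R[2].round(4),s['grip_width'].round(3))
if __name__=='__main__': st()
E
python3 st.py
python3 - <<'E'
from h import *
p=eyes.capture('wrist');im=p['color'].copy()
cv2.imwrite('pics/w5.png',cv2.resize(im[120:320,80:340,::-1],None,fx=3,fy=3,interpolation=cv2.INTER_CUBIC))
E
```

```text
time_s: 7.65
eef_pos: [611.0, -10.5, 102.5]
ee_rot: [-0.702, 0.703, 0.081, -0.08]
force: [0.6, 0.2, -1.7]
grip_width: 0.151Traceback (most recent call last):
  File "st.py", line 6, in <module>
    if __name__=='__main__': st()
                             ~~^^
  File "st.py", line 5, in st
    print(round(s['time_s'],2),'lane',(Rz@(s['eef_pos']-[620.83,-54.18,0])).round(2),'F',(Rz@s['force']).round(2),'M',(Rz@s['wrist_torque']).round(2),'yawerr',round(np.arctan2(R[1,2],R[0,2])-1.80014,4),'tilt',R[2].round(4),s['grip_width'].round(3))
                                                                                                                                                                                                                               ^^^^^^^^^^^^^^^^^^^^^
AttributeError: 'float' object has no attribute 'round'
```

View pics/w5.png

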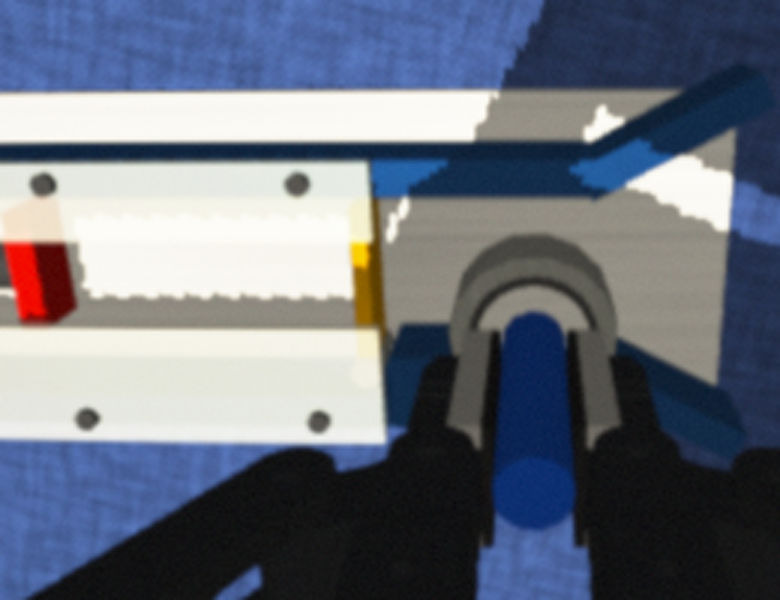

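The disc hangs over the mouth at about (535,310) in the crop, between the walls and ahead of the yellow gate at (365,270). Lowering it slowly to about 2 mm clear of the floor.

```bash
sed -i "s/,s\['grip_width'\].round(3)/,round(s['grip_width'],3)/" st.py; python3 st.py
python3 -m crank '[{"dp":[0,8,0],"roll":0,"gripper":255},{"dp":[0,16,0],"roll":0,"gripper":255},{"dp":[0,24,0],"roll":0,"gripper":255},{"dp":[0,32,0],"roll":0,"gripper":255},{"dp":[0,32,0],"roll":0,"gripper":255},{"dp":[0,32,0],"roll":0,"gripper":255},{"dp":[0,32,0],"roll":0,"gripper":255},{"dp":[0,32,0],"roll":0,"gripper":255}]' 60; python3 st.py
python3 - <<'E'
from h import *
p=eyes.capture('wrist');im=p['color'].copy()
cv2.imwrite('pics/w6.png',cv2.resize(im[120:320,80:340,::-1],None,fx=3,fy=3,interpolation=cv2.INTER_CUBIC))
E
```

```text
7.7 lane [-44.6    0.53 102.75] F [ 0.27 -0.33 -0.99] M [-0.01  0.04  0.03] yawerr -0.0001 tilt [ 2.e-03 -1.e+00 -9.e-04] 0.146
time_s: 8.37
eef_pos: [610.6, -11.0, 69.2]
ee_rot: [0.703, -0.702, -0.081, 0.081]
force: [-0.8, 0.8, -2.5]
grip_width: 0.148
8.37 lane [-44.41  -0.16  69.24] F [-0.96 -0.57 -2.48] M [-0.03 -0.04 -0.01] yawerr -0.0007 tilt [-1.e-04 -1.e+00  1.e-04] 0.148
```

View pics/w6.png

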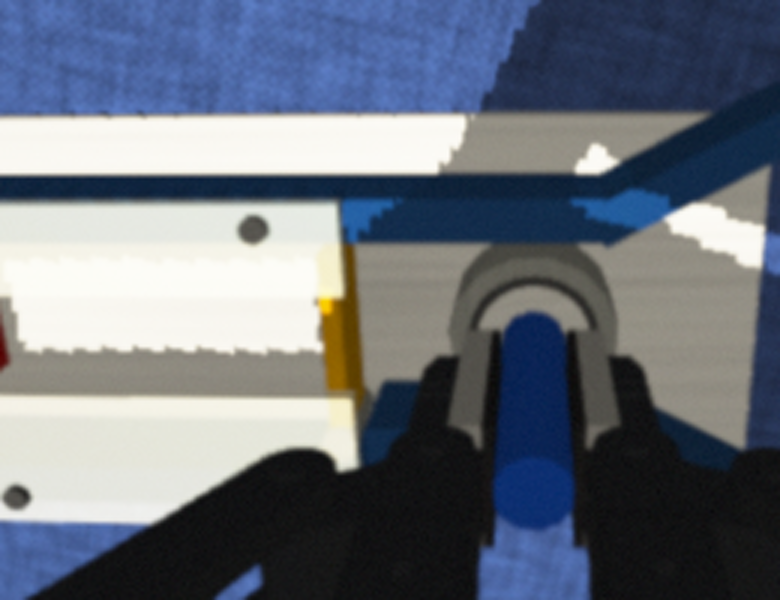

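The disc is seated between the walls, and the only force is its weight. Pushing through the gate slowly.

```bash
python3 -m crank '[{"dp":[0,0,-3],"roll":0,"gripper":255},{"dp":[0,0,-6],"roll":0,"gripper":255},{"dp":[0,0,-9],"roll":0,"gripper":255},{"dp":[0,0,-12],"roll":0,"gripper":255},{"dp":[0,0,-15],"roll":0,"gripper":255},{"dp":[0,0,-18],"roll":0,"gripper":255},{"dp":[0,0,-21],"roll":0,"gripper":255},{"dp":[0,0,-24],"roll":0,"gripper":255},{"dp":[0,0,-27],"roll":0,"gripper":255},{"dp":[0,0,-30],"roll":0,"gripper":255}]'; python3 st.py
python3 -m crank '[{"dp":[0,0,-2],"roll":0,"gripper":255},{"dp":[0,0,-4],"roll":0,"gripper":255},{"dp":[0,0,-6],"roll":0,"gripper":255},{"dp":[0,0,-8],"roll":0,"gripper":255},{"dp":[0,0,-10],"roll":0,"gripper":255}]'; python3 st.py
```

```text
time_s: 9.25
eef_pos: [617.4, -40.1, 69.3]
ee_rot: [0.703, -0.702, -0.081, 0.081]
force: [0.5, 2.9, -2.1]
grip_width: 0.146
9.25 lane [-14.5   -0.1   69.29] F [-2.73  1.18 -2.09] M [0.23 0.65 0.09] yawerr -0.0007 tilt [ 0.e+00 -1.e+00  7.e-04] 0.146
time_s: 9.67
eef_pos: [619.4, -49.7, 69.1]
ee_rot: [0.703, -0.702, -0.08, 0.081]
force: [-3.2, 5.7, -1.0]
grip_width: 0.146
9.67 lane [-4.67 -0.4  69.05] F [-6.3  -1.86 -1.01] M [-0.14  1.02  0.06] yawerr -0.0004 tilt [-1.e-03 -1.e+00  9.e-04] 0.146
```

```bash
python3 -m crank '[{"dp":[0,0,-2],"roll":0,"gripper":255},{"dp":[0,0,-4],"roll":0,"gripper":255},{"dp":[0,0,-6],"roll":0,"gripper":255},{"dp":[0,0,-8],"roll":0,"gripper":255},{"dp":[0,0,-10],"roll":0,"gripper":255}]'; python3 st.py
python3 -m crank '[{"dp":[0,0,-2],"roll":0,"gripper":255},{"dp":[0,0,-4],"roll":0,"gripper":255},{"dp":[0,0,-6],"roll":0,"gripper":255},{"dp":[0,0,-8],"roll":0,"gripper":255},{"dp":[0,0,-10],"roll":0,"gripper":255}]'; python3 st.py
python3 -m crank '[{"dp":[0,0,-2],"roll":0,"gripper":255},{"dp":[0,0,-4],"roll":0,"gripper":255},{"dp":[0,0,-6],"roll":0,"gripper":255},{"dp":[0,0,-8],"roll":0,"gripper":255},{"dp":[0,0,-10],"roll":0,"gripper":255}]'; python3 st.py
```

```text
time_s: 10.08
eef_pos: [621.2, -59.5, 68.8]
ee_rot: [0.703, -0.702, -0.08, 0.082]
force: [-3.0, 4.7, -2.4]
grip_width: 0.143
10.08 lane [ 5.29 -0.88 68.81] F [-5.25 -1.88 -2.41] M [-0.52  0.99  0.07] yawerr -0.0004 tilt [-0.0024 -1.      0.0012] 0.143
time_s: 10.5
eef_pos: [623.7, -69.6, 68.9]
ee_rot: [0.703, -0.702, -0.08, 0.081]
force: [-3.7, 2.5, -1.8]
grip_width: 0.145
10.5 lane [15.67 -0.74 68.9 ] F [-3.27 -3.04 -1.78] M [-0.58  0.69  0.06] yawerr -0.0005 tilt [-1.8e-03 -1.0e+00  5.0e-04] 0.145
time_s: 10.92
eef_pos: [626.6, -79.5, 69.4]
ee_rot: [-0.702, 0.703, 0.081, -0.081]
force: [-3.1, 2.4, -2.4]
grip_width: 0.144
10.92 lane [25.95 -0.12 69.37] F [-3.07 -2.46 -2.43] M [-0.52  0.48  0.08] yawerr -0.0007 tilt [ 2.e-04 -1.e+00 -3.e-04] 0.144
```

```bash
python3 -m crank '[{"dp":[0,0,-2],"roll":0,"gripper":255},{"dp":[0,0,-4],"roll":0,"gripper":255},{"dp":[0,0,-6],"roll":0,"gripper":255},{"dp":[0,0,-8],"roll":0,"gripper":255},{"dp":[0,0,-10],"roll":0,"gripper":255},{"dp":[0,0,-12],"roll":0,"gripper":255},{"dp":[0,0,-14],"roll":0,"gripper":255},{"dp":[0,0,-16],"roll":0,"gripper":255},{"dp":[0,0,-18],"roll":0,"gripper":255},{"dp":[0,0,-20],"roll":0,"gripper":255}]'; python3 st.py
python3 -m crank '[{"dp":[0,0,-2],"roll":0,"gripper":255},{"dp":[0,0,-4],"roll":0,"gripper":255},{"dp":[0,0,-6],"roll":0,"gripper":255},{"dp":[0,0,-8],"roll":0,"gripper":255},{"dp":[0,0,-10],"roll":0,"gripper":255},{"dp":[0,0,-10],"roll":0,"gripper":255},{"dp":[0,0,-10],"roll":0,"gripper":255}]'; python3 st.py
python3 - <<'E'
from h import *
p=eyes.capture('wrist');im=p['color'].copy()
cv2.imwrite('pics/w7.png',cv2.resize(im[120:320,80:340,::-1],None,fx=3,fy=3,interpolation=cv2.INTER_CUBIC))
E
```

```text
time_s: 11.75
eef_pos: [631.1, -98.9, 69.3]
ee_rot: [-0.702, 0.703, 0.081, -0.081]
force: [-1.4, 0.9, -2.3]
grip_width: 0.143
11.75 lane [45.91 -0.14 69.32] F [-1.24 -1.17 -2.27] M [-0.37  0.25  0.03] yawerr -0.0006 tilt [ 2.e-04 -1.e+00 -2.e-04] 0.143
time_s: 12.33
eef_pos: [633.4, -108.9, 69.4]
ee_rot: [-0.702, 0.703, 0.081, -0.081]
force: [-3.1, -3.1, -1.2]
grip_width: 0.144
12.33 lane [56.12 -0.22 69.39] F [ 2.32 -3.7  -1.24] M [-0.47 -0.43 -0.01] yawerr -0.0008 tilt [ 1.e-04 -1.e+00 -9.e-04] 0.144
```

View pics/w7.png

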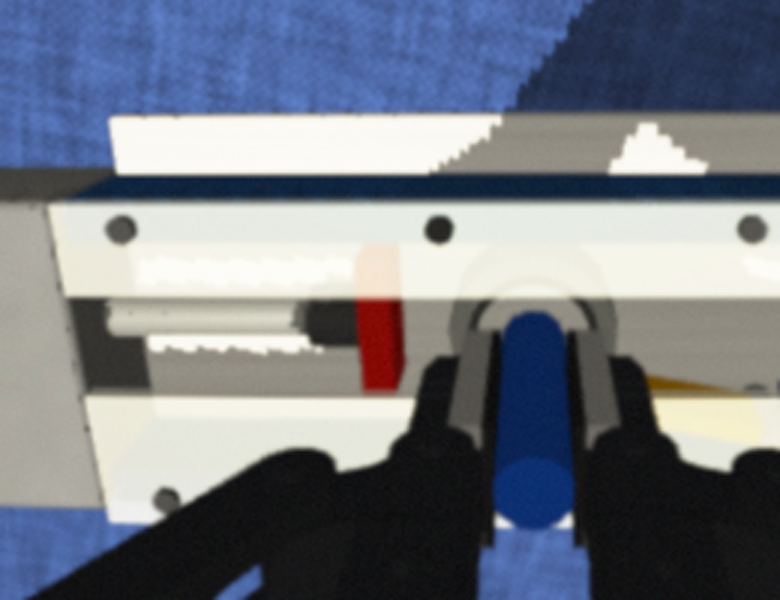

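The pad face (column 405) is about 10 mm ahead of the disc's edge (column 450), and the gate leaf is closing behind it at (700,385). Next I'll creep forward.

```bash
python3 -m crank '[{"dp":[0,0,-1.5],"roll":0,"gripper":255},{"dp":[0,0,-3],"roll":0,"gripper":255},{"dp":[0,0,-4.5],"roll":0,"gripper":255},{"dp":[0,0,-6],"roll":0,"gripper":255},{"dp":[0,0,-7.5],"roll":0,"gripper":255},{"dp":[0,0,-7.5],"roll":0,"gripper":255},{"dp":[0,0,-7.5],"roll":0,"gripper":255}]'; python3 st.py
python3 -m crank '[{"dp":[0,0,-0.5],"roll":0,"gripper":255},{"dp":[0,0,-1],"roll":0,"gripper":255},{"dp":[0,0,-1],"roll":0,"gripper":255},{"dp":[0,0,-1],"roll":0,"gripper":255}]'; python3 st.py
```

```text
time_s: 12.97
eef_pos: [635.1, -115.6, 69.3]
ee_rot: [0.702, -0.702, -0.081, 0.081]
force: [0.9, 0.5, -1.3]
grip_width: 0.144
12.97 lane [ 6.310e+01 -5.000e-02  6.935e+01] F [-0.33  0.98 -1.29] M [-0.04  0.02  0.03] yawerr -0.0007 tilt [ 4.e-04 -1.e+00 -0.e+00] 0.144
time_s: 13.3
eef_pos: [635.2, -116.6, 69.3]
ee_rot: [0.703, -0.702, -0.081, 0.081]
force: [-0.4, -0.5, -1.6]
grip_width: 0.147
13.3 lane [64.08 -0.19 69.27] F [ 0.41 -0.48 -1.59] M [ 0.04 -0.02  0.06] yawerr -0.0006 tilt [-0. -1.  0.] 0.147
```

Gate force gone, so it has shut behind the magnet. I'll feel for the pad in 0.5 mm steps; the moment My (about 0.17 m lever) is the cleaner signal.

```bash
for i in 1; do python3 -m crank '[{"dp":[0,0,-0.5],"roll":0,"gripper":255},{"dp":[0,0,-1],"roll":0,"gripper":255},{"dp":[0,0,-1],"roll":0,"gripper":255},{"dp":[0,0,-1],"roll":0,"gripper":255}]' >/dev/null; python3 st.py; done
python3 -m crank '[{"dp":[0,0,-0.5],"roll":0,"gripper":255},{"dp":[0,0,-0.5],"roll":0,"gripper":255},{"dp":[0,0,-0.5],"roll":0,"gripper":255}]' >/dev/null; python3 st.py
python3 -m crank '[{"dp":[0,0,-0.5],"roll":0,"gripper":255},{"dp":[0,0,-0.5],"roll":0,"gripper":255},{"dp":[0,0,-0.5],"roll":0,"gripper":255}]' >/dev/null; python3 st.py
```

```text
13.63 lane [65.11 -0.2  69.28] F [-0.62 -0.58 -1.72] M [ 0.04 -0.03 -0.08] yawerr -0.0007 tilt [-0. -1.  0.] 0.143
13.88 lane [65.62 -0.2  69.3 ] F [-0.65 -0.21 -1.25] M [-0.02  0.   -0.07] yawerr -0.0007 tilt [ 0. -1. -0.] 0.145
14.13 lane [66.11 -0.21 69.27] F [-0.03 -0.63 -0.98] M [-0.03  0.05 -0.01] yawerr -0.0007 tilt [-0. -1.  0.] 0.149
```

```bash
python3 -m crank '[{"dp":[0,0,-0.5],"roll":0,"gripper":255},{"dp":[0,0,-0.5],"roll":0,"gripper":255},{"dp":[0,0,-0.5],"roll":0,"gripper":255}]' >/dev/null; python3 st.py
python3 -m crank '[{"dp":[0,0,-0.5],"roll":0,"gripper":255},{"dp":[0,0,-0.5],"roll":0,"gripper":255},{"dp":[0,0,-0.5],"roll":0,"gripper":255}]' >/dev/null; python3 st.py
```

```text
14.38 lane [66.63 -0.2  69.32] F [-0.43 -0.07 -1.56] M [-0.    0.    0.02] yawerr -0.0007 tilt [ 0. -1. -0.] 0.148
14.63 lane [67.13 -0.2  69.31] F [ 0.14  0.25 -2.4 ] M [-0.03 -0.   -0.01] yawerr -0.0007 tilt [ 0. -1. -0.] 0.145
```

```bash
python3 -m crank '[{"dp":[0,0,-0.5],"roll":0,"gripper":255},{"dp":[0,0,-0.5],"roll":0,"gripper":255},{"dp":[0,0,-0.5],"roll":0,"gripper":255}]' >/dev/null; python3 st.py
python3 -m crank '[{"dp":[0,0,-0.5],"roll":0,"gripper":255},{"dp":[0,0,-0.5],"roll":0,"gripper":255},{"dp":[0,0,-0.5],"roll":0,"gripper":255}]' >/dev/null; python3 st.py
```

```text
14.88 lane [67.62 -0.19 69.33] F [ 0.01 -0.21 -2.5 ] M [-0.05 -0.02 -0.04] yawerr -0.0006 tilt [ 0. -1. -0.] 0.145
15.13 lane [68.13 -0.2  69.31] F [-0.32 -0.21 -1.23] M [ 0.02 -0.05  0.04] yawerr -0.0007 tilt [ 0. -1. -0.] 0.145
```

```bash
python3 -m crank '[{"dp":[0,0,-0.5],"roll":0,"gripper":255},{"dp":[0,0,-0.5],"roll":0,"gripper":255},{"dp":[0,0,-0.5],"roll":0,"gripper":255}]' >/dev/null; python3 st.py
python3 -m crank '[{"dp":[0,0,-0.5],"roll":0,"gripper":255},{"dp":[0,0,-0.5],"roll":0,"gripper":255},{"dp":[0,0,-0.5],"roll":0,"gripper":255}]' >/dev/null; python3 st.py
```

```text
15.38 lane [68.58 -0.18 69.31] F [ 0.04 -0.38 -1.58] M [ 0.01  0.04 -0.03] yawerr -0.0007 tilt [ 0. -1.  0.] 0.148
15.63 lane [68.82 -0.2  69.28] F [-2.67  0.06 -0.72] M [0.04 0.42 0.02] yawerr -0.0005 tilt [-2.e-04 -1.e+00  5.e-04] 0.149
```

Contact at about 68.7 mm, with force 2.6 N. Stepping on towards 6 N.

```bash
python3 -m crank '[{"dp":[0,0,-0.5],"roll":0,"gripper":255},{"dp":[0,0,-0.5],"roll":0,"gripper":255},{"dp":[0,0,-0.5],"roll":0,"gripper":255}]' >/dev/null; python3 st.py
```

```text
15.88 lane [69.33 -0.17 69.32] F [-5.02  0.99 -0.14] M [0.05 0.68 0.01] yawerr -0.0006 tilt [-0.e+00 -1.e+00  5.e-04] 0.146
```

```bash
python3 -m crank '[{"dp":[0,0,-0.4],"roll":0,"gripper":255},{"dp":[0,0,-0.4],"roll":0,"gripper":255},{"dp":[0,0,-0.4],"roll":0,"gripper":255}]' >/dev/null; python3 st.py
```

```text
16.13 lane [69.76 -0.16 69.31] F [-4.63  0.23 -0.52] M [0.02 0.95 0.02] yawerr -0.0006 tilt [-0.e+00 -1.e+00  4.e-04] 0.148
```

About 5.8 N by moment. Holding 1.5 s.

```bash
for i in 1; do python3 -m crank '[{"dp":[0,0,0],"roll":0,"gripper":255},{"dp":[0,0,0],"roll":0,"gripper":255},{"dp":[0,0,0],"roll":0,"gripper":255},{"dp":[0,0,0],"roll":0,"gripper":255},{"dp":[0,0,0],"roll":0,"gripper":255},{"dp":[0,0,0],"roll":0,"gripper":255}]' >/dev/null; python3 st.py; done
python3 -m crank '[{"dp":[0,0,0],"roll":0,"gripper":255},{"dp":[0,0,0],"roll":0,"gripper":255},{"dp":[0,0,0],"roll":0,"gripper":255},{"dp":[0,0,0],"roll":0,"gripper":255},{"dp":[0,0,0],"roll":0,"gripper":255},{"dp":[0,0,0],"roll":0,"gripper":255}]' >/dev/null; python3 st.py
python3 -m crank '[{"dp":[0,0,0],"roll":0,"gripper":255},{"dp":[0,0,0],"roll":0,"gripper":255},{"dp":[0,0,0],"roll":0,"gripper":255},{"dp":[0,0,0],"roll":0,"gripper":255},{"dp":[0,0,0],"roll":0,"gripper":255},{"dp":[0,0,0],"roll":0,"gripper":255}]' >/dev/null; python3 st.py
python3 - <<'E'
from h import *
p=eyes.capture('wrist');im=p['color'].copy()
q=eyes.capture('top')['color'];a=cv2.resize(im[120:320,80:370,::-1],(800,400),interpolation=cv2.INTER_CUBIC)
a=a[:,:];cv2.imwrite('pics/w8.png',a)
E
```

```text
16.63 lane [69.89 -0.21 69.27] F [-5.46  0.45 -0.54] M [-0.03  0.99  0.05] yawerr -0.0006 tilt [-1.e-04 -1.e+00  2.e-04] 0.141
17.13 lane [69.89 -0.19 69.3 ] F [-4.28  0.18  0.27] M [ 0.02  1.01 -0.  ] yawerr -0.0006 tilt [-0.e+00 -1.e+00  2.e-04] 0.144
17.63 lane [69.88 -0.19 69.29] F [-5.5  -0.87  0.74] M [ 0.03  0.97 -0.05] yawerr -0.0006 tilt [-1.e-04 -1.e+00  2.e-04] 0.145
```

View pics/w8.png

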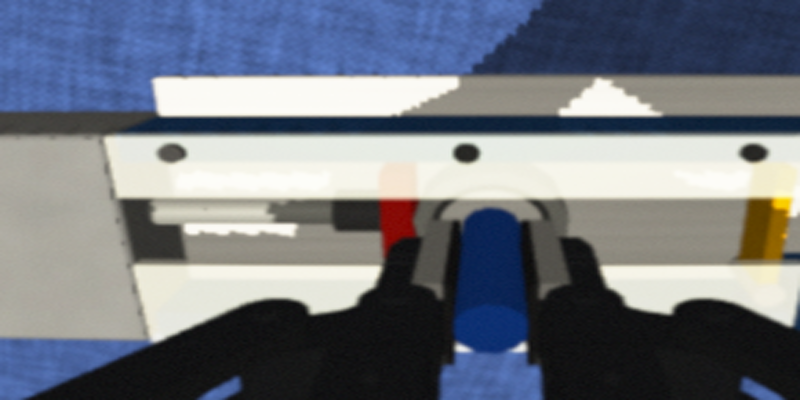

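The pad is pressed and the yellow gate stands shut at (765,220), having held about 5.5 N for over 1.5 s. Now I'll back off 1.5 mm, lower to the floor and open.

```bash
python3 -m crank '[{"dp":[0,0,0.5],"roll":0,"gripper":255},{"dp":[0,0,1],"roll":0,"gripper":255},{"dp":[0,0,1.5],"roll":0,"gripper":255},{"dp":[0,0.5,1.7],"roll":0,"gripper":255},{"dp":[0,1,1.7],"roll":0,"gripper":255},{"dp":[0,1.5,1.7],"roll":0,"gripper":255},{"dp":[0,1.7,1.7],"roll":0,"gripper":255},{"dp":[0,1.7,1.7],"roll":0,"gripper":255}]'>/dev/null; python3 st.py
python3 -m crank '[{"dp":[0,0,0],"roll":0,"gripper":200},{"dp":[0,0,0],"roll":0,"gripper":180},{"dp":[0,0,0],"roll":0,"gripper":160},{"dp":[0,0,0],"roll":0,"gripper":140},{"dp":[0,0,0],"roll":0,"gripper":120},{"dp":[0,0,0],"roll":0,"gripper":120},{"dp":[0,0,0],"roll":0,"gripper":120},{"dp":[0,0,0],"roll":0,"gripper":120}]'; python3 st.py
```

```text
18.4 lane [68.65 -0.22 67.58] F [-0.37  0.15 -1.03] M [-0.05  0.04 -0.01] yawerr -0.0008 tilt [ 1.e-04 -1.e+00 -6.e-04] 0.145
time_s: 19.07
eef_pos: [636.2, -120.7, 67.6]
ee_rot: [0.702, -0.702, -0.081, 0.081]
force: [-0.4, -0.5, 0.1]
grip_width: 0.528
19.07 lane [68.29 -0.21 67.56] F [ 0.37 -0.55  0.1 ] M [-0.    0.02  0.01] yawerr -0.0006 tilt [-1.e-04 -1.e+00  0.e+00] 0.528
```

```bash
python3 -m crank '[{"dp":[0,-8,0],"roll":0,"gripper":120},{"dp":[0,-20,0],"roll":0,"gripper":120},{"dp":[0,-40,0],"roll":0,"gripper":120},{"dp":[0,-65,0],"roll":0,"gripper":120},{"dp":[0,-90,0],"roll":0,"gripper":120},{"dp":[0,-110,0],"roll":0,"gripper":120},{"dp":[0,-110,0],"roll":0,"gripper":120},{"dp":[0,-110,0],"roll":0,"gripper":120},{"dp":[0,-110,0],"roll":0,"gripper":120},{"dp":[0,-110,0],"roll":0,"gripper":120}]'; python3 st.py
python3 - <<'E'
from h import *
p=eyes.capture('wrist');im=p['color'].copy()
a=np.array([.2268,-.9739]);w=np.array([620.83,-54.18])+68.5*a
for z in (24,81): print(z,proj(p,[*w,z]))
save(p,'w9.png')
E
```

```text
time_s: 19.9
eef_pos: [635.8, -120.6, 176.7]
ee_rot: [0.703, -0.702, -0.08, 0.081]
force: [0.2, 0.2, 0.5]
grip_width: 0.529
19.9 lane [ 68.08  -0.56 176.68] F [-0.11  0.22  0.48] M [-0.02  0.    0.03] yawerr -0.0007 tilt [-0.0015 -1.      0.001 ] 0.529
24 [[256.98222716 186.21985434]]
81 [[256.91711954 204.39972721]]
```

View pics/w9.png

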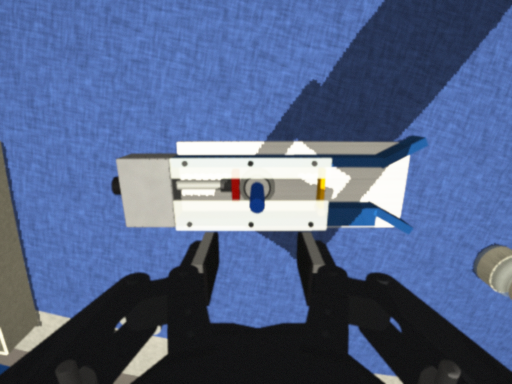

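The magnet stands upright at (257,187..204), as predicted for lane x ≈ 68.5 mm. The gate is shut at (321,187) and the gripper is clear, so I'm handing in.

```bash
python3 -c "
from rig import ctrl
print(ctrl.finish_job())"
```

```text
the job is handed in; nothing more can be done
None
```

The blue-handled magnet is behind the shut gate, and the job is handed in at about 20 s of the 62 s allowed; no verdict was reported.

- **Path:** I gripped it by the handle, set it in the mouth and carried it about 2 mm clear of the floor through the gate. The highest push I read along the lane was about 6.3 N.
- **Gate:** The gate's push on the magnet was gone once its axis reached lane x ≈ 63 mm, and a picture taken while pressing showed the gate shut behind it.
- **Pad:** I met the pad at lane x ≈ 68.7 mm and pressed it in about 1.15 mm of its 2.5 mm. I held it there for just over 1.5 s. The force readings were 4.3–5.5 N; the wrist moment gives about 6 N and the pad's spring rate about 5.5 N. The force sensor is noisy by about 1 N.
- **Release:** I backed off 1.5 mm, lowered the magnet to the floor, opened the gripper and lifted clear.

The last picture shows the magnet upright at lane x ≈ 68.5 mm, with the gate shut and the gripper clear. The wrist reading was about 0.5 N, which is within noise. I didn't check the plain magnets again after the grasp, but the arm passed clear of them, and of the jar.

In two places the measurements disagreed, and I resolved both before moving on:
- **First close-up:** the arm was still settling by about 5 mm when I took it, so I measured the magnet's position again.
- **Networks' lane position:** it was about 0.02 rad and a few mm off, so I fitted the lane again from the edges in a wrist picture.

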